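# Free and draw the follower rod of a microscope slide feeder

## Robot

A 7-joint arm with a two-finger parallel gripper is mounted at the origin on the work surface. World frame = base frame: x ahead of the robot, y to its left, z up, the work surface at z = 0. Lengths are in m, angles in rad, forces in N, time in s.
With the tool pointing down it reaches from about 0.4 to 0.85 m from the base axis. Payload 4.5 kg.
Tool frame: the origin (TCP) lies at the centre of the arm's flange, where the gripper is bolted on; the fingertips stand 166 mm ahead of it and the grasp point (between the pads) lies 147 mm ahead of it (r.grip_depth is the distance from the TCP to the grasp point, in m); z points along the fingers, y is the line along which they close (so a half turn about z gives the same grasp; the last joint's range is limited). The gripper opens to 88 mm and grips with 3 to 60 N. Pads are 18 mm wide; open, the fingers measure 123 mm over their backs; the gripper's body (75 mm by 187 mm) begins 45 mm behind the grasp point.
Start: joints at [-1.213, 0.689, -0.195, 1.565, 0.157, 0.902, -0.215], TCP at [0.199, 0.593, 0.405] pointing down, gripper open.
Joint ranges: [-3.01, 3.01], [-0.46, 2.08], [-1.47, 1.51], [0.13, 2.56], [-1, 4.14], [0.04, 2.09], [-2.66, 2.66]. Speed limits (rad/s): [2.57, 2.57, 3.14, 3.14, 3.14, 3.14, 3.14].

## Interface

Orientations are given as a unit quaternion [x, y, z, w].
In Python, from plant import status, cams, r, finder gives the robot as it stands.
- The arm moves only by the tool play_rows, never from a script. Its argument "rows" is a list of rows, each a list of 7 numbers: the opening in per cent of the stroke, from 0 (shut) to 100 (fully open), then the shift along the tool's x, y, z in m, then the turn, a rotation vector about the tool's x, y, z in degrees. A call has 1 to 8 rows; each row shifts and turns the commanded pose from where the row before left it, along the tool's axes as they then stand; what a row does not reach is not made up. A row lasts 1/8 s, in which the tool goes at most 62.5 mm and 10.7 degrees, less where a joint would pass 70% of its speed; a pose out of reach is approached as far as the arm can. A call with a gripper value outside its range is refused whole. The fingers move at their own pace and stop on an object; "grip_force" is the grip in N (left out, the last holds). Time passes only in rows, so rows that do not move let the fingers close. It gives the time, the measured TCP pose, the force, the opening and the grip force at its end, in the units of the state.
- status.get_state(): the state, without advancing time (a new reading comes with each control period).
- cams.snapshot(name): name is "side" or "top"; returns the picture (384x512x3 uint8, red, green, blue); there is no depth.
- cams.camera_params(name): a dict with "vfov" (degrees; the focal length in pixels is half the picture's height over the tangent of half this angle, whatever the lens; pixels are square), "cx", "cy" (the principal point, pixels), "distortion" ([k1, k2, p1, p2, k3] as OpenCV has them; the pictures are not rectified), "R" (3x3) and "t" (3): a world point X has camera coordinates R X + t. Camera axes: x right, y down, z forward; pixel columns grow to the right and rows downward; lengths in m; the calibration is good to about 2 mm. A picture is of the moment at which its call begins. camera_params takes no time and is no camera call.
- r.finish_job(): hands the job in; it is judged then, once.
Trained networks look in the newest picture that a camera, given by its name, has taken for a name from the list of things; names that differ only in an ending like _2 or _b are one class to them, and where a whole thing is asked for, a point or a joint stands for the part that bears it (a point fixed in the world has none). Each returns a list of dicts, best first, with "score" (0 to 1); they miss things now and then, are a little off and sometimes report something else, mostly with a low value. They report only what shows in the picture. A call takes as long as a camera call. They do not tell look-alikes from the thing itself.
- finder.spot_in(camera, label): "at" ([x, y, z] in m, in the coordinates of the camera as it stood for that picture, good to about 4 mm: the middle of the surface that is visible of it).
- finder.regions_of(camera, label): "mask" (384x512 bool, what is visible of it).
The state is a dict: "clock": time; "q": joint angles; "qd": joint speeds; "joint_torque": joint torques, N m; "tool_pos": TCP position; "eef_rot": TCP orientation; "contact_force": force on the tool from outside, world axes, zero at the start; "moment": the same for the moment, N m; "opening": opening from 0.0 (shut) to 1.0 (fully open); "finger_force": force on a finger pad.
Only numpy, scipy, OpenCV 4.12 (cv2) and the standard library are available. Lean on these libraries where they do the work, as an engineer would, in place of code of your own. Each camera call takes 0.05 s, during which the arm holds its last target. There are 200 camera calls.

## Task

The follower rod of the slide feeder is locked: take the flat driver from its stand, turn the slotted latch screw counter-clockwise with the driver (not with the fingers) as far as it goes, and put the driver back upright in its stand, fully seated. Then pull the rod out by its upright plate, against its spring, until its pointer is in line with the upright fin of the index clip on the rail, and finish while still holding it steadily there: do not let go. Leave the other things on the bench where they are.

Things in the scene. Friction and masses are not known exactly. Their poses are not given: they have to be found in the camera images.
- driver_grip (a point): Flat-bladed driver standing blade down in its stand (loose, about 120 g). This point is the centre of its square plastic handle, 24 x 24 mm in plan, 60 mm tall (30 mm above and below the point), sides along x and y. Below the handle a 36 x 34 x 6 mm flange, then a round shank of 12 mm diameter, then the blade: 22 mm wide along x, 4.5 mm thick along y, 16 mm tall. z points up out of the handle.
- driver_tip (a point): Middle of the blade's lower edge, 81 mm below driver_grip; same axes (x along the blade's width). Overall the driver is 111 mm tall.
- stand: Fixed aluminium stand of the driver, 70 mm (x) x 60 mm (y) x 55 mm tall, origin at the centre of its underside. A rectangular hole, 29 mm along x and 15 mm along y, goes right through at its centre, chamfered at the top. The driver hangs in it by its flange: seated, the flange lies on the stand's top and the blade's edge is 10 mm above the stand's origin, blade along x (either way round).
- latch_slot (a point): Latch screw of the feeder: a steel head of 28 mm diameter on a vertical axis, with two raised cheeks 9 mm high that leave a straight open slot 8 mm wide, 22 mm long. This point is the centre of the slot's floor, on the screw's axis; x runs along the slot, z up; it turns with the screw. Under the head, a steel arm 30 mm long stands in front of a lug on the rod while locked and swings aside as the screw is turned. The screw's friction is about 0.05 N m.
- latch (a joint): Angle of the latch screw (rad): near 0 locked (slot roughly along the rod); grows counter-clockwise seen from above, stop at 1.4. The rod is free above about 0.6; it counts as unlocked above 1.15. It stays where it is left.
- feeder: The slide feeder, fixed to the bench: grey base plate 305 x 150 x 12 mm, reaching 175 mm towards -x and 130 mm towards +x from its origin (underside); white magazine housing 110 x 120 mm, 75 mm high, at x = 20 to 130 mm. The rod lies along x at a height of 35 mm and comes out of a short tube whose mouth is at x = -20 mm, pulled towards -x. Latch screw at x = -116, y = 45 mm; index rail at y = -45 mm, its top 32 mm high, from x = -165 to -60 mm.
- rod (a joint): How far the rod is pulled out (m): 0 home, stop at 0.085; moves along the feeder's -x. A spring pulls it home with 5 N at 0, rising by 1 N per 10 mm. While locked it is blocked after about 4 mm.
- rod_grip (a point): Place to hold the rod: an upright black plate fixed across its outer end, 12 mm thick along x (the rod's axis), 40 mm wide along y, its top 15 mm above this point; the steel rod (10 mm diameter) is joined to its +x face 35 mm below this point, so that fingers of 20 mm beyond the grasp pass above the rod. Axes as the feeder's. At home the plate's +x face is 49 mm from the tube's mouth.
- rod_pointer (a point): Tip of the small steel pointer, 3 mm thick, that sticks out sideways (-y) from the foot of the pull plate and moves with the rod. Axes as the feeder's; same feeder x as rod_grip.
- mark: Index clip on the rail beside the rod, fixed; black foot with an upright steel fin 3 mm thick (along x), 16 mm wide (y), reaching 20 mm above the origin. Its origin is under the fin, on the rail's top. Axes as the feeder's. The rod is at its length mark when rod_pointer has the same x as this in the feeder's axes: 43 to 70 mm out of home.
- driver: The driver of driver_grip and driver_tip, same axes; the origin is at driver_tip.
- slide_box_c (a point): Bystander: grey and white plastic slide box, 92 x 77 x 40 mm (20 mm below to 20 above this point), loose.
- oil_bottle_c (a point): Bystander: small amber oil bottle, 32 mm diameter, 62 mm tall, point half-way up.
- dish_c (a point): Bystander: covered glass dish, 90 mm diameter, 16 mm tall, point half-way up.
- lens_can_c (a point): Bystander: black lens can, 40 mm diameter, 48 mm tall, point half-way up.
- slip_box_c (a point): Bystander: small cardboard box, 60 x 45 x 22 mm, point half-way up.
- spatula: Bystander: steel spatula, 160 mm long along its x, lying flat.
Things that resemble listed ones, but are neither listed nor needed, are in the scene too. What is shaped like the driver but pink is not meant.

How it is judged:
On the way, in this order (a step that is already met when the one before it is completed fails the run):
1. the latch screw is turned open with the driver's blade in its slot (value of joint latch above 1.15 rad and distance between driver_tip and latch_slot below 0.01 m), for 0.1 s.
2. the driver is back in its stand, seated and let go (z of driver_tip in the frame of stand below 0.016 m and horizontal distance between driver_tip and stand below 0.008 m and angle between driver_tip's own z axis and vertical below 0.15 rad and contact force between driver and the fingers below 0.1 N), for 0.2 s.
3. the rod's pointer is in line with the index fin, held by the gripper (x of rod_pointer in the frame of mark between -0.004 and 0.004 m and contact force between rod and the fingers above 2 N), for 0.2 s.
At the end, for the whole second after the job is handed in: The gripper still holds the rod (more than 2 N between them) with its pointer within 4 mm of the index fin along the rail; the latch screw is open beyond 1.15 rad; the driver hangs upright in its stand, seated to within 6 mm, not touched by the fingers (all of step 2 and all of step 3 and value of joint latch above 1.15 rad); the arm keeps its last pose, push and grip.
It fails at once if the latch screw is pushed with the fingers instead of the driver (contact force between latch and the fingers above 2 N).
It fails at once if a bystander on the bench is moved more than 30 mm (the heavy slide box 50 mm) (distance of slide_box_c from where it was at the start of the episode above 0.05 m or distance of any of oil_bottle_c, dish_c, lens_can_c, slip_box_c, spatula from where it was at the start of the episode above 0.03 m).
It also fails if it takes over 72 s, if anything falls off the work surface, if the arm or the gripper's body presses on something with over 40 N, if the wrist force passes 120 N, or if a joint passes its speed limit or range.

## Working session

There is one attempt and no reset: what is moved stays moved. The work goes in short steps, Python scripts to look and compute and a tool call to move; the robot and the scene stay as the last step left them, time stands still between calls to the robot, and variables do not carry over. Pictures are saved under pics/ and viewed, at most 10 in all, crops included, and the job is handed in when it is done.

Besides the shell and the picture viewer there is one more tool, called after "Request:" in YAML: its name, and indented under it one key for each argument. play_rows: Moves the arm, as the interface text tells. Its arguments: {"type":"object","properties":{"rows":{"type":"array","items":{"type":"array","items":{"type":"number"}}},"grip_force":{"type":"number"}},"required":["rows"]}

```bash
mkdir -p pics; ls
cat > h.py <<'E'
import numpy as np, cv2
from plant import status, cams, r, finder
def cam(n):
    p=cams.camera_params(n); f=192/np.tan(np.radians(p['vfov'])/2)
    K=np.array([[f,0,p['cx']],[0,f,p['cy']],[0,0,1]]); return K,np.array(p['distortion'],float),np.array(p['R']),np.array(p['t'])
def ray(n,uv):
    K,d,R,t=cam(n); q=cv2.undistortPoints(np.array([[uv]],float),K,d)[0,0]
    return -R.T@t, R.T@np.array([q[0],q[1],1])
def at_z(n,uv,z):
    o,v=ray(n,uv); return o+v*(z-o[2])/v[2]
def proj(n,X):
    K,d,R,t=cam(n); return cv2.projectPoints(np.atleast_2d(np.array(X,float)),cv2.Rodrigues(R)[0],t,K,d)[0][:,0]
def snap(n,f=None):
    im=cams.snapshot(n)
    if f: cv2.imwrite('pics/'+f,im[:,:,::-1])
    return im
def spots(n,l):
    K,d,R,t=cam(n); return [(round(s['score'],2),np.round(R.T@(np.array(s['at'])-t),4)) for s in finder.spot_in(n,l)]
E
python3 - <<'E'
from h import *
np.set_printoptions(precision=4,suppress=True)
a=snap('top','top0.png');b=snap('side','side0.png')
s=status.get_state();print(s['clock'],s['tool_pos'],s['eef_rot'],r.grip_depth)
for n in('top','side'):
    K,d,R,t=cam(n);print(n,K[0,0],-R.T@t,R[2])
    for l in('driver','driver_grip','stand','latch_slot','feeder','rod_grip','rod_pointer','mark'):
        print(n,l,[(x[0],x[1].tolist(),proj(n,x[1])[0].round().tolist()) for x in spots(n,l)[:4]])
E
```

```text
pics
0.1 [0.1988 0.5922 0.404 ] [ 0.1611  0.9869 -0.0008 -0.0001] 0.1473
top 353.0314976004309 [0.4606 0.0305 0.9625] [ 0.0941 -0.0226 -0.9953]
top driver [(0.52, [0.3965, 0.3219, 0.0886], [132.0, 254.0]), (0.46, [0.5864, 0.222, 0.085], [173.0, 176.0])]
top driver_grip [(0.77, [0.3976, 0.3155, 0.0827], [135.0, 253.0]), (0.58, [0.4982, 0.2951, 0.0978], [142.0, 212.0]), (0.58, [0.5892, 0.2196, 0.0907], [173.0, 175.0])]
top stand [(0.88, [0.4915, 0.2854, 0.0514], [151.0, 215.0])]
top latch_slot [(0.63, [0.568, 0.0745, 0.0381], [233.0, 184.0])]
top feeder [(0.73, [0.6699, 0.0543, 0.0111], [240.0, 148.0])]
top rod_grip [(0.76, [0.6144, 0.0425, 0.0481], [245.0, 166.0]), (0.73, [0.6573, 0.2819, 0.0469], [153.0, 152.0])]
top rod_pointer [(0.7, [0.6184, 0.0487, 0.0456], [242.0, 165.0])]
top mark []
side 445.30836194683206 [-0.0083 -0.5435  0.6324] [ 0.5821  0.5681 -0.5817]
side driver [(0.97, [0.5805, 0.2222, 0.0633], [201.0, 160.0]), (0.69, [0.4912, 0.2902, 0.0869], [155.0, 155.0]), (0.57, [0.3922, 0.319, 0.07], [114.0, 173.0])]
side driver_grip [(0.77, [0.495, 0.2922, 0.0889], [155.0, 154.0]), (0.77, [0.3917, 0.3184, 0.068], [114.0, 174.0]), (0.65, [0.3639, 0.1142, 0.0143], [158.0, 235.0]), (0.6, [0.5876, 0.22, 0.0652], [204.0, 159.0])]
side stand [(0.72, [0.4831, 0.2744, 0.0366], [159.0, 176.0])]
side latch_slot [(0.7, [0.5601, 0.0686, 0.0386], [239.0, 196.0])]
side feeder [(0.75, [0.6618, 0.031, 0.0187], [280.0, 191.0]), (0.71, [0.4903, 0.2885, 0.0879], [155.0, 155.0]), (0.26, [0.4549, -0.2757, 0.0404], [333.0, 300.0])]
side rod_grip []
side rod_pointer [(0.56, [0.612, 0.0441, 0.0469], [262.0, 188.0])]
side mark [(0.6, [0.5752, -0.024, 0.0437], [273.0, 208.0])]
```

Run:
```python
import cv2
a=cv2.imread('pics/top0.png');b=cv2.imread('pics/side0.png')
cv2.imwrite('pics/top0c.png',cv2.resize(a[110:310,90:357],None,fx=3,fy=3,interpolation=2))
cv2.imwrite('pics/side0c.png',cv2.resize(b[100:300,90:357],None,fx=3,fy=3,interpolation=2))
```

```text
(no output)
```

View pics/top0c.png

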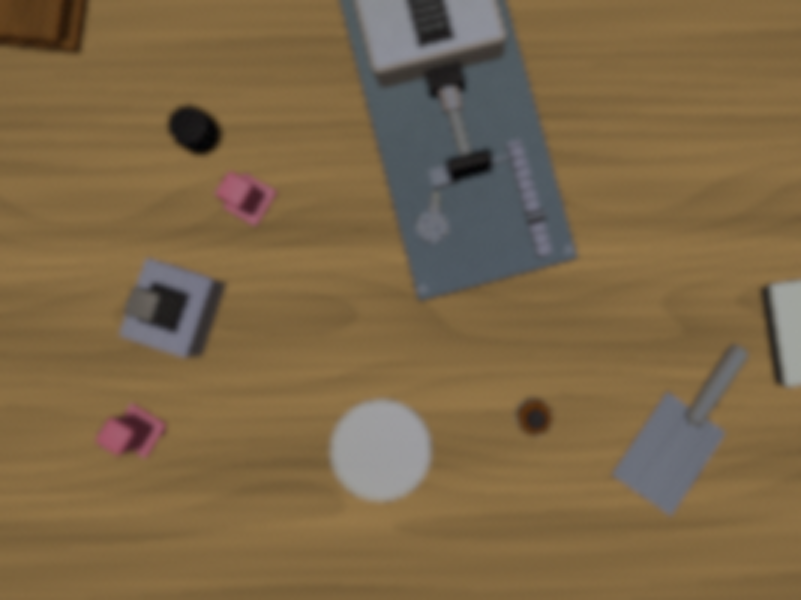

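View pics/side0c.png

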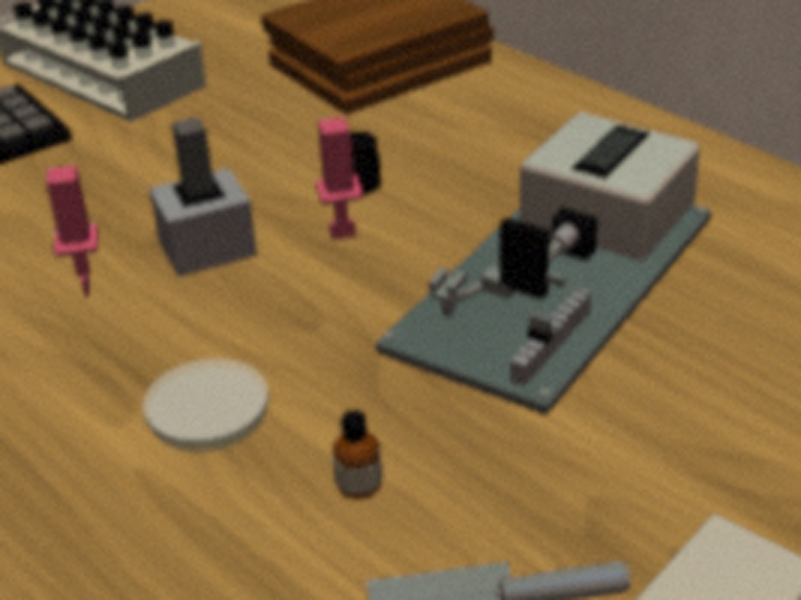

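Crop px (÷3 plus offsets): the grey driver stands in the stand at side (155,155), top (~141,212). Things it could be confused with are the pink driver shapes at side (114,173) and (204,160), top (135,253) and (173,175), and the spatula at side (~290,295). I choose the grey one in the stand; the crop confirms it is grey and in the aluminium stand. The feeder latch is at top (234,184), side (239,196).

```bash
cat > fit.py <<'E'
from h import *
from scipy.optimize import minimize
def box(x0,x1,y0,y1,z0,z1): return np.array([[x,y,z] for x in(x0,x1) for y in(y0,y1) for z in(z0,z1)])
def place(P,p):
    c,s=np.cos(p[2]),np.sin(p[2]); return P@np.array([[c,s,0],[-s,c,0],[0,0,1]])+[p[0],p[1],0]
def render(n,boxes,p,sub=4):
    m=np.zeros((384*sub,512*sub),np.uint8)
    for b in boxes:
        uv=(proj(n,place(b,p))+.5)*sub-.5
        cv2.fillConvexPoly(m,cv2.convexHull(np.round(uv*16).astype(np.int32)),255,shift=4)
    return cv2.resize(m,(512,384),interpolation=cv2.INTER_AREA)/255.
def fit(masks,boxes,p0):
    g={n:cv2.GaussianBlur(m.astype(float),(0,0),1) for n,m in masks.items()}
    f=lambda p:sum(((cv2.GaussianBlur(render(n,boxes,p),(0,0),1)-g[n])**2).sum() for n in g)
    S=np.array([p0]+[np.array(p0)+d for d in np.diag([.01,.01,.08])])
    o=minimize(f,p0,method='Nelder-Mead',options=dict(initial_simplex=S,xatol=1e-4,fatol=.01,maxiter=200)); return o.x,o.fun
PLATE=[box(-.175,.13,-.075,.075,0,.012)]
def FEED(h): return PLATE+[box(.02,.13,-.06,.06,.01,h)]
STAND=[box(-.035,.035,-.03,.03,0,.055)]
DRV=[box(-.018,.018,-.017,.017,.055,.061),box(-.012,.012,-.012,.012,.061,.121)]
E
cat > a.py <<'E'
from fit import *
np.set_printoptions(precision=4,suppress=True)
M={}
for n in('top','side'):
    snap(n)
    for l in('stand','driver','feeder'):
        rs=finder.regions_of(n,l)
        for i,q in enumerate(rs[:4]):
            v,u=np.nonzero(q['mask']);print(n,l,round(q['score'],2),len(u),u.mean().round(),v.mean().round(),u.min(),u.max(),v.min(),v.max())
            M[f'{n}_{l}_{i}']=q['mask']
np.savez('m.npz',**M)
E
python3 a.py
```

```text
top stand 0.67 590 149.0 213.0 130 165 196 228
top driver 0.82 249 142.0 212.0 131 152 204 219
top driver 0.64 181 172.0 175.0 164 180 168 183
top driver 0.55 219 133.0 254.0 122 144 247 260
top feeder 0.6 6347 240.0 147.0 203 281 84 209
side stand 0.72 829 158.0 176.0 140 175 156 192
side stand 0.33 418 208.0 252.0 200 217 235 266
side driver 0.8 411 113.0 172.0 105 122 155 195
side driver 0.69 328 154.0 154.0 148 163 139 168
side feeder 0.64 5857 276.0 188.0 215 326 138 237
```

```bash
cat > b.py <<'E'
from fit import *
np.set_printoptions(precision=4,suppress=True)
M=np.load('m.npz')
S={'top':M['top_stand_0']|M['top_driver_0'],'side':M['side_stand_0']|M['side_driver_1']}
F={'top':M['top_feeder_0'],'side':M['side_feeder_0']}
yaw=np.arctan2(.209,.9) 
for nm,D,B,p0 in(('stand',S,STAND+DRV,[.49,.285,.25]),('feed87',F,FEED(.087),[.68,.05,.25]),('feed75',F,FEED(.075),[.68,.05,.25])):
    for ns in(('top','side'),('top',),('side',)):
        p,f=fit({n:D[n] for n in ns},B,p0);print(nm,ns,p,round(f,1))
E
python3 b.py
```

```text
stand ('top', 'side') [ 0.4977  0.3002 -0.362 ] 21.0
stand ('top',) [ 0.4987  0.3006 -0.3447] 2.0
stand ('side',) [0.4976 0.2993 0.7826] 86.9
feed87 ('top', 'side') [0.686  0.0566 0.2435] 393.5
feed87 ('top',) [0.6867 0.0575 0.2417] 69.9
feed87 ('side',) [0.6843 0.0552 0.2413] 304.1
feed75 ('top', 'side') [0.687  0.0572 0.2452] 137.8
feed75 ('top',) [0.6888 0.0579 0.2421] 29.0
feed75 ('side',) [0.6844 0.0554 0.2423] 85.1
```

```bash
cat > c.py <<'E'
from fit import *
np.set_printoptions(precision=4,suppress=True)
M=np.load('m.npz')
S={'top':M['top_stand_0']|M['top_driver_0'],'side':M['side_stand_0']|M['side_driver_1']}
for y0 in(-.35,1.22):
  for ns in(('top','side'),('top',),('side',)):
    p,f=fit({n:S[n] for n in ns},STAND+DRV,[.4977,.300,y0]);print(ns,p,round(f,1))
p=[.6866,.0568,.2432]
for z in (.03,.04,.05):print(z,[proj(n,place(np.array([[-.116,.045,z]]),p))[0].round(1) for n in('top','side')])
print(place(np.array([[-.116,.045,.04],[-.075,0,.07]]),p))
a=cv2.imread('pics/top0.png')[145:215,215:290];b=cv2.imread('pics/side0.png')[160:235,205:295]
I=np.zeros((600,800,3),np.uint8)
A=cv2.resize(a,None,fx=5,fy=5,interpolation=2);B=cv2.resize(b,None,fx=4.6,fy=4.6,interpolation=2)
I[:350,:375]=A;I[:B.shape[0],380:380+B.shape[1]]=B
I=I[:352]
cv2.imwrite('pics/feed.png',I)
E
python3 c.py
```

```text
Traceback (most recent call last):
  File "c.py", line 7, in <module>
    p,f=fit({n:S[n] for n in ns},STAND+DRV,[.4977,.300,y0]);print(ns,p,round(f,1))
        ~~~^^^^^^^^^^^^^^^^^^^^^^^^^^^^^^^^^^^^^^^^^^^^^^^^
  File "fit.py", line 16, in fit
    o=minimize(f,p0,method='Nelder-Mead',options=dict(initial_simplex=S,xatol=1e-4,fatol=.01,maxiter=200)); return o.x,o.fun
  File "fit.py", line 14, in <lambda>
    f=lambda p:sum(((cv2.GaussianBlur(render(n,boxes,p),(0,0),1)-g[n])**2).sum() for n in g)
               ~~~^^^^^^^^^^^^^^^^^^^^^^^^^^^^^^^^^^^^^^^^^^^^^^^^^^^^^^^^^^^^^^^^^^^^^^^^^^
  File "fit.py", line 14, in <genexpr>
    f=lambda p:sum(((cv2.GaussianBlur(render(n,boxes,p),(0,0),1)-g[n])**2).sum() for n in g)
                                      ~~~~~~^^^^^^^^^^^
  File "fit.py", line 9, in render
    uv=(proj(n,place(b,p))+.5)*sub-.5
        ~~~~^^^^^^^^^^^^^^
  File "h.py", line 12, in proj
    K,d,R,t=cam(n); return cv2.projectPoints(np.atleast_2d(np.array(X,float)),cv2.Rodrigues(R)[0],t,K,d)[0][:,0]
            ~~~^^^
  File "h.py", line 4, in cam
    p=cams.camera_params(n); f=192/np.tan(np.radians(p['vfov'])/2)
ValueError: time passes only in moves, steps and waits
```

```bash
sed -i 's/^def cam(n):/import functools\n@functools.cache\ndef cam(n):/' h.py; python3 c.py
```

```text
('top', 'side') [ 0.4977  0.3002 -0.3533] 20.6
('top',) [ 0.4988  0.3004 -0.3485] 2.1
('side',) [ 0.4958  0.2979 -0.3774] 8.4
('top', 'side') [0.4978 0.3007 1.2637] 134.2
('top',) [0.4987 0.3009 1.0968] 67.5
('side',) [0.4965 0.2994 1.3177] 46.5
0.03 [array([234. , 186.5]), array([238.6, 197.9])]
0.04 [array([233.8, 186.1]), array([238.4, 194.4])]
0.05 [array([233.6, 185.7]), array([238.3, 190.8])]
[[0.5632 0.0725 0.04  ]
 [0.6138 0.0387 0.07  ]]
```

View pics/feed.png

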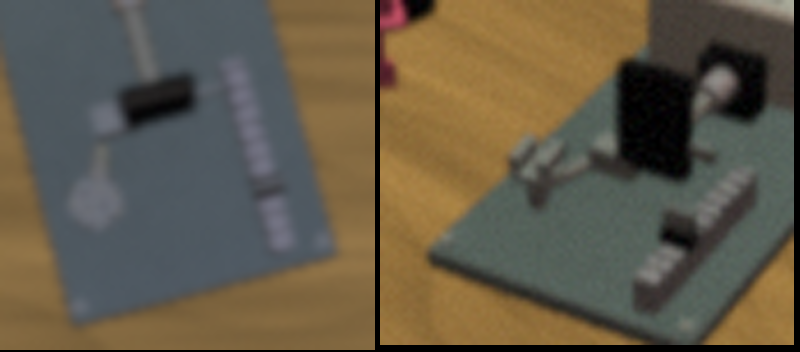

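```bash
cat > d.py <<'E'
from fit import *
p=[.6866,.0568,.2432]
def warp(n,im,x0,x1,y0,y1,z,s):
    # feeder frame, column grows -y... here: column = -y, row = -x (x up)
    xs=np.linspace(x1,x0,int((x1-x0)*s));ys=np.linspace(y1,y0,int((y1-y0)*s))
    X,Y=np.meshgrid(xs,ys,indexing='ij')
    uv=proj(n,place(np.stack([X.ravel(),Y.ravel(),0*X.ravel()+z],1),p)).astype(np.float32)
    return cv2.remap(im,uv[:,0].reshape(X.shape),uv[:,1].reshape(X.shape),cv2.INTER_CUBIC)
if __name__=='__main__':
    I=np.zeros((600,800,3),np.uint8)
    for i,n in enumerate(('top','side')):
        im=np.mean([snap(n).astype(np.float32) for _ in range(8)],0)[:,:,::-1].copy()
        np.save(n+'avg.npy',im)
        w=warp(n,im,-.146,-.096+.01,.015,.075,.046,5800); I[:w.shape[0],i*400:i*400+w.shape[1]]=np.clip(w*1.2,0,255)
        w=warp(n,im,-.16,-.06,-.07,.03,.042,2400); I[355:355+w.shape[0],i*400:i*400+w.shape[1]]=np.clip(w*1.2,0,255)
    cv2.imwrite('pics/warp.png',I)
E
python3 d.py
```

```text
(no output)
```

View pics/warp.png

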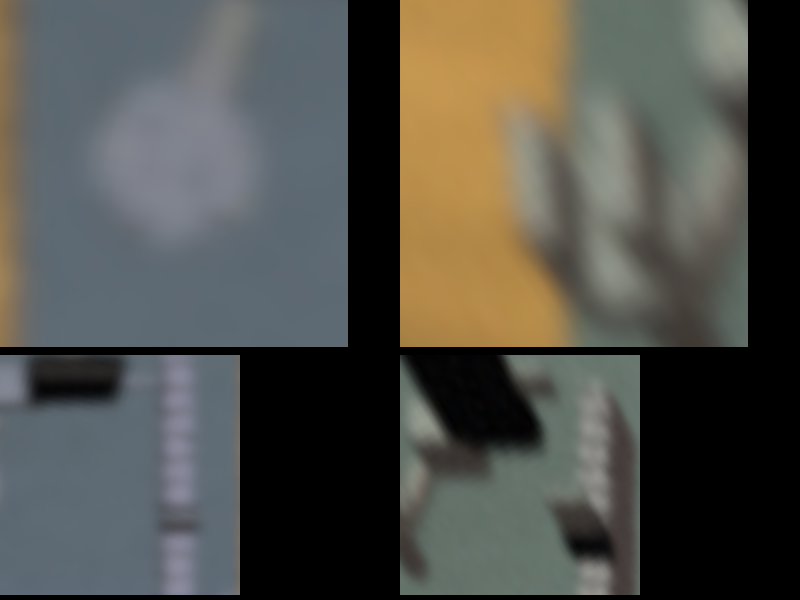

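```bash
cat > e.py <<'E'
from d import *
im=np.load('sideavg.npy')
x0,x1,y0,y1=-.146,-.086,.015,.075
for z in(.040,.048):
    w=np.clip(warp('side',im,x0,x1,y0,y1,z,6000),0,255)
    mn,mx=w.min(2),w.max(2)
    for th in(118,125,132):
        m=((mn>th)).astype(np.uint8)
        n,l,st,c=cv2.connectedComponentsWithStats(m)
        for i in range(1,n):
            if st[i,4]<800: continue
            v,u=np.nonzero(l==i); C=np.cov(np.stack([-v,-u])); ev,V=np.linalg.eigh(C); a=V[:,1]*np.sign(V[0,1])
            print(z,th,'area',st[i,4]/36,'mm2 x %.4f y %.4f'%(x1-v.mean()/6000,y1-u.mean()/6000),'ang %.1f'%np.degrees(np.arctan2(a[1],a[0])),'len',np.round(np.sqrt(ev*12)/6,1))
    print(np.percentile(mn,[5,50,95,99]))
E
python3 e.py
```

```text
[ 53.22969818  71.40118027 105.39562798 113.32418159]
[ 58.27258511  68.49565125 106.83277206 114.52270096]
```

```bash
sed -i 's/118,125,132/92,97,102/' e.py; python3 e.py
```

```text
0.04 92 area 71.36111111111111 mm2 x -0.0887 y 0.0224 ang 84.2 len [ 5.6 12.7]
0.04 92 area 265.8333333333333 mm2 x -0.1105 y 0.0441 ang 4.2 len [ 8.  35.3]
0.04 92 area 101.11111111111111 mm2 x -0.1082 y 0.0578 ang 8.4 len [ 5.4 18.1]
0.04 92 area 94.97222222222223 mm2 x -0.1086 y 0.0269 ang -11.5 len [ 6.9 13.6]
0.04 97 area 57.388888888888886 mm2 x -0.0884 y 0.0223 ang 84.7 len [ 5.  11.4]
0.04 97 area 156.61111111111111 mm2 x -0.1062 y 0.0442 ang 6.0 len [ 7.4 20.6]
0.04 97 area 74.91666666666667 mm2 x -0.1082 y 0.0577 ang 8.4 len [ 4.4 16.3]
0.04 97 area 53.05555555555556 mm2 x -0.1081 y 0.0263 ang -9.1 len [ 4.9 10.4]
0.04 97 area 49.30555555555556 mm2 x -0.1249 y 0.0434 ang 25.6 len [ 4.7 10.4]
0.04 102 area 45.02777777777778 mm2 x -0.0881 y 0.0223 ang 85.4 len [ 4.3 10.3]
0.04 102 area 117.05555555555556 mm2 x -0.1065 y 0.0440 ang 5.4 len [ 6.3 18.2]
0.04 102 area 49.47222222222222 mm2 x -0.1084 y 0.0577 ang 8.4 len [ 3.4 14.1]
0.04 102 area 32.75 mm2 x -0.1251 y 0.0433 ang 27.1 len [3.9 8.3]
[ 53.22969818  71.40118027 105.39562798 113.32418159]
0.048 92 area 124.611111111111
[... 353 characters left out ...]
1 len [ 7.3 13.9]
0.048 97 area 152.86111111111111 mm2 x -0.1158 y 0.0380 ang 5.9 len [ 7.3 20.3]
0.048 97 area 72.47222222222223 mm2 x -0.1178 y 0.0514 ang 8.4 len [ 4.3 16.1]
0.048 97 area 51.75 mm2 x -0.1176 y 0.0204 ang -9.1 len [ 4.9 10.3]
0.048 97 area 48.111111111111114 mm2 x -0.1342 y 0.0372 ang 25.7 len [ 4.6 10.3]
0.048 102 area 85.61111111111111 mm2 x -0.0937 y 0.0188 ang 11.1 len [ 6.6 12.6]
0.048 102 area 114.02777777777777 mm2 x -0.1161 y 0.0379 ang 5.4 len [ 6.2 18. ]
0.048 102 area 48.05555555555556 mm2 x -0.1180 y 0.0513 ang 8.4 len [ 3.3 13.9]
0.048 102 area 31.77777777777778 mm2 x -0.1345 y 0.0371 ang 26.8 len [3.8 8.1]
[ 58.27258511  68.49565125 106.83277206 114.52270096]
```

Warp: cheeks in the right-hand panel at ~(530,165) and (612,150), with their tops at z≈0.0475. The slot floor is then ≈0.0385 and the slot is about 7° ccw from the rod. The latch centre agrees with the feeder fit to ~1 mm.

Request:
play_rows:
  rows:
    - [100,-0.047,-0.0227,0,0,0,0]
    - [100,-0.047,-0.0227,0,0,0,0]
    - [100,-0.047,-0.0227,0,0,0,0]
    - [100,-0.047,-0.0227,0,0,0,0]
    - [100,-0.047,-0.0227,0,0,0,0]
    - [100,-0.047,-0.0227,0,0,0,0]
    - [100,-0.047,-0.0227,0,0,0,0]
    - [100,-0.047,-0.0227,0,0,0,0]
  grip_force: 40

```text
clock: 3.1
tool_pos: [0.4987, 0.2995, 0.4049]
eef_rot: [0.161, 0.987, 0.0, 0.0]
contact_force: [0.6, 0.3, 0.2]
opening: 1.0
finger_force: 0.0
```

Request:
play_rows:
  rows:
    - [100,0,0,0,0,0,10.2]
    - [100,0,0,0,0,0,10.2]
    - [100,0,0,0,0,0,10.2]
    - [100,0,0,0,0,0,10.2]
    - [100,0,0,0,0,0,10.2]
    - [100,0,0,0,0,0,10.2]
    - [100,0,0,0,0,0,10.2]
    - [100,0,0,0,0,0,10.2]

```text
clock: 4.1
tool_pos: [0.4975, 0.3009, 0.4048]
eef_rot: [0.769, 0.64, 0.0, -0.0]
contact_force: [-0.3, -1.0, -0.4]
opening: 1.003
finger_force: 0.0
```

```bash
cat >> h.py <<'E'
from scipy.spatial.transform import Rotation as Ro
def need(p=None,yaw=None,quiet=False):
    """remaining tool-frame shift (mm) and turn (deg) to put TCP at p with tool y at yaw (deg), tool down"""
    s=status.get_state(); R=Ro.from_quat(s['eef_rot']); P=np.array(s['tool_pos'])
    y=R.apply([0,1,0]); z=R.apply([0,0,1])
    print('t %.2f P %s yaw_y %.2f tiltz %s open %.3f ff %s F %s q7 %.2f'%(s['clock'],P.round(4),np.degrees(np.arctan2(y[1],y[0])),z.round(3),s['opening'],np.round(s['finger_force'],1),np.round(s['contact_force'],1),s['q'][6]), 'M',np.round(s['moment'],2))
    if yaw is not None:
        a=np.radians(yaw); yy=np.array([np.cos(a),np.sin(a),0]); zz=np.array([0,0,-1.]); T=Ro.from_matrix(np.stack([np.cross(yy,zz),yy,zz],1))
        print('turn',np.degrees((R.inv()*T).as_rotvec()).round(2))
    if p is not None: print('shift mm',(R.inv().apply(np.array(p)-P)*1000).round(1))
E
python3 -c "
from h import *
need([.4977,.3002,.238],-20.3)"
```

```text
t 4.10 P [0.4975 0.3009 0.4048] yaw_y -10.47 tiltz [ 0.  0. -1.] open 1.003 ff 0.0 F [-0.3 -1.  -0.4] q7 -0.66 M [-0.09  0.13  0.03]
turn [-0.   -0.02  9.83]
shift mm [ -0.7   0.3 166.8]
```

Request:
play_rows:
  rows:
    - [100,-0.0007,0.0003,0.03,0,0,5]
    - [100,0,0,0.04,0,0,4.8]
    - [100,0,0,0.04,0,0,0]
    - [100,0,0,0.03,0,0,0]
    - [100,0,0,0.0268,0,0,0]
    - [100,0,0,0,0,0,0]

```text
clock: 4.85
tool_pos: [0.497, 0.2998, 0.2363]
eef_rot: [0.819, 0.574, -0.002, -0.0]
contact_force: [-0.6, -0.8, -0.7]
opening: 1.007
finger_force: 0.0
```

```bash
python3 -c "
from h import *
need([.4977,.3002,.238],-20.3)
a=snap('side');b=snap('top')
I=np.hstack([cv2.resize(a[110:210,100:200],None,fx=4,fy=4),cv2.resize(b[165:265,90:190],None,fx=4,fy=4)])
cv2.imwrite('pics/grasp.png',I[:,:,::-1])"
```

```text
t 4.85 P [0.497  0.2998 0.2363] yaw_y -19.94 tiltz [-0.003 -0.002 -1.   ] open 1.007 ff 0.0 F [-0.6 -0.8 -0.7] q7 -0.73 M [-0.04  0.07 -0.04]
turn [-0.15  0.16  0.36]
shift mm [ 0.6  0.5 -1.7]
```

View pics/grasp.png

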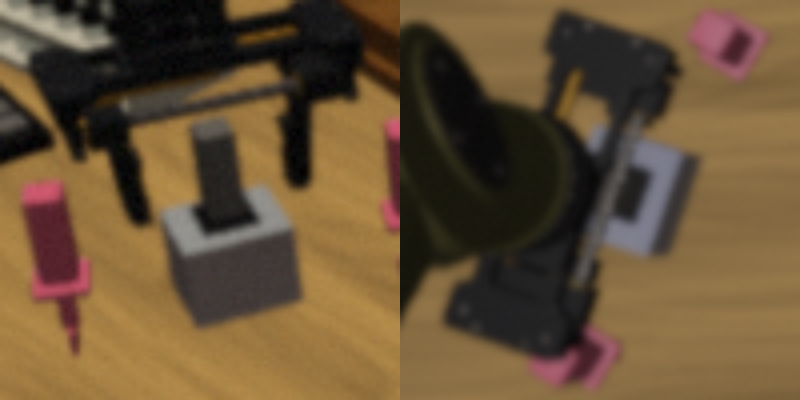

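The side view shows the fingers straddling the grey handle (handle at crop (215,160)), clear of the pink look-alikes. I'll close on it.

Request:
play_rows:
  rows:
    - [20,0,0,0,0,0,0]
    - [20,0,0,0,0,0,0]
    - [20,0,0,0,0,0,0]
    - [20,0,0,0,0,0,0]
    - [20,0,0,0,0,0,0]
  grip_force: 40

```text
clock: 5.58
tool_pos: [0.4977, 0.3, 0.238]
eef_rot: [0.819, 0.574, 0.0, -0.0]
contact_force: [-0.2, 0.0, -0.2]
opening: 0.456
finger_force: 0.0
```

```bash
python3 -c "
from h import *
need([.4977,.3002,.238],-20.3)"
```

```text
t 5.58 P [0.4977 0.3    0.238 ] yaw_y -19.95 tiltz [ 0.  0. -1.] open 0.456 ff 0.0 F [-0.2  0.  -0.2] q7 -0.73 M [-0.06  0.14 -0.05]
turn [-0.   -0.    0.35]
shift mm [ 0.2 -0.1 -0. ]
```

Request:
play_rows:
  rows:
    - [10,0,0,0,0,0,0]
    - [10,0,0,0,0,0,0]
    - [10,0,0,0,0,0,0]
    - [10,0,0,0,0,0,0]

```text
clock: 6.08
tool_pos: [0.4977, 0.3, 0.2379]
eef_rot: [0.819, 0.574, 0.0, 0.0]
contact_force: [0.5, -0.8, -0.3]
opening: 0.267
finger_force: 40.0
```

Request:
play_rows:
  rows:
    - [10,0,0,-0.005,0,0,0]
    - [10,0,0,-0.02,0,0,0]
    - [10,0,0,-0.04,0,0,0]
    - [10,0,0,-0.04,0,0,0]
    - [10,0,0,-0.02,0,0,0]
    - [10,0,0,0,0,0,0]

```text
clock: 6.82
tool_pos: [0.498, 0.3002, 0.3645]
eef_rot: [0.819, 0.574, 0.002, -0.0]
contact_force: [0.6, -0.2, -2.7]
opening: 0.27
finger_force: 40.0
```

```bash
python3 -c "
from h import *
need([.5632,.0725,.40],21.0)"
```

```text
t 6.83 P [0.498  0.3002 0.3645] yaw_y -19.95 tiltz [ 0.003  0.002 -1.   ] open 0.270 ff 40.0 F [ 0.6 -0.2 -2.7] q7 -0.77 M [-0.04  0.05  0.04]
turn [  0.17  -0.12 -40.95]
shift mm [-191.7  139.   -35.8]
```

Request:
play_rows:
  rows:
    - [10,-0.0383,0.0278,0,0,0,0]
    - [10,-0.0383,0.0278,0,0,0,0]
    - [10,-0.0383,0.0278,0,0,0,0]
    - [10,-0.0383,0.0278,0,0,0,0]
    - [10,-0.0383,0.0278,0,0,0,0]
    - [10,0,0,0.01,0,0,-10]
    - [10,0,0,0.02,0,0,-10]
    - [10,0,0,0.015,0,0,-10]

```text
clock: 7.82
tool_pos: [0.5623, 0.0724, 0.3159]
eef_rot: [0.64, 0.768, -0.001, -0.001]
contact_force: [-0.3, -0.2, -1.6]
opening: 0.268
finger_force: 40.0
```

Request:
play_rows:
  rows:
    - [10,0,0,0,0,0,-10]
    - [10,0,0,0,0,0,-1]
    - [10,0,0,0,0,0,0]

```text
clock: 8.2
tool_pos: [0.5629, 0.0725, 0.3174]
eef_rot: [0.567, 0.824, -0.0, -0.0]
contact_force: [0.2, -0.1, -0.9]
opening: 0.269
finger_force: 40.0
```

```bash
cat > f.py <<'E'
from h import *
need([.5632,.0725,.32],21.0)
I=np.zeros((520,800,3),np.uint8)
for i,(n,c) in enumerate((('side',(240,185)),('top',(232,170)))):
    im=np.mean([snap(n).astype(np.float32) for _ in range(6)],0); np.save(n+'2.npy',im[:,:,::-1])
    u,v=c; I[:520,i*400:i*400+400]=cv2.resize(im[v-45:v+20,u-25:u+25] if 0 else im[v-65:v+39,u-40:u+40],(400,520),interpolation=cv2.INTER_CUBIC).clip(0,255)[:,:,::-1]
    t=status.get_state()['tool_pos']
    print(n,'tip expected',proj(n,[t[0],t[1],t[2]-.228])[0],'slot',proj(n,[.5632,.0725,.0385])[0])
cv2.imwrite('pics/hover.png',I)
E
python3 f.py
```

```text
t 8.20 P [0.5629 0.0725 0.3174] yaw_y 20.89 tiltz [-0.001  0.    -1.   ] open 0.269 ff 40.0 F [ 0.2 -0.1 -0.9] q7 0.10 M [-0.09  0.08 -0.01]
turn [-0.04 -0.02 -0.11]
shift mm [-0.1  0.3 -2.6]
side tip expected [237.69933104 176.16359428] slot [238.47647073 194.9108948 ]
top tip expected [232.81969834 183.96085456] slot [233.82690254 186.15450094]
```

View pics/hover.png

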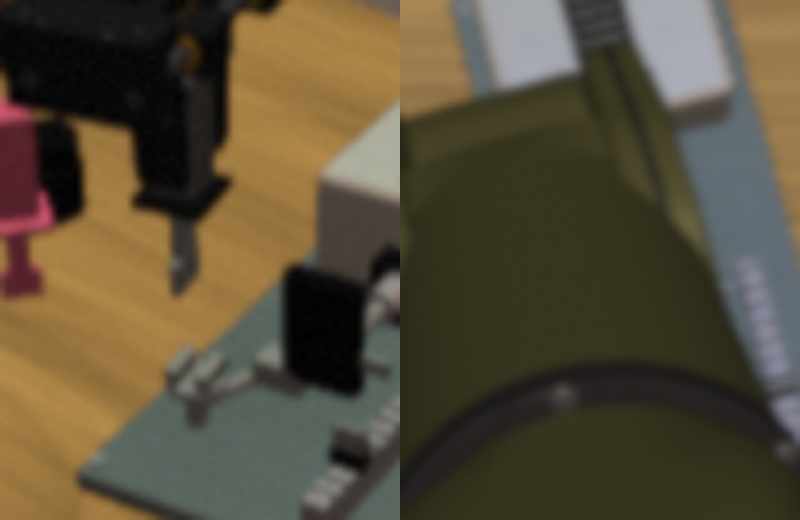

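```bash
cat > g.py <<'E'
from fit import *
import sys
# driver model in tool-ish frame, origin tip, x along blade(tool y dir)
def cyl(r,z0,z1): 
    a=np.linspace(0,2*np.pi,24); return np.array([[r*np.cos(t),r*np.sin(t),z] for t in a for z in(z0,z1)])
B=[box(-.018,.018,-.017,.017,.045,.051),cyl(.006,.016,.045),box(-.011,.011,-.00225,.00225,0,.016)]
def fitdrv(im,P,yaw,rows,cols):
    hsv=cv2.cvtColor(im.clip(0,255).astype(np.uint8),cv2.COLOR_BGR2HSV)
    m=(hsv[...,1]<95)|(hsv[...,2]<70)
    W=np.zeros(m.shape);W[rows[0]:rows[1],cols[0]:cols[1]]=1
    g=cv2.GaussianBlur(m.astype(float),(0,0),.7)
    a=np.radians(yaw); tx=np.array([-np.sin(a),np.cos(a),0]); ty=np.array([np.cos(a),np.sin(a),0])
    def f(p):
        o=np.array([P[0],P[1],P[2]-.228])+tx*p[0]+[0,0,p[1]]
        bs=[b+[0,0,o[2]] for b in B]
        return (((cv2.GaussianBlur(render('side',bs,[o[0],o[1],a]),(0,0),.7)-g)*W)**2).sum()
    o=minimize(f,[0,0],method='Nelder-Mead',options=dict(initial_simplex=[[0,0],[.004,0],[0,.004]],xatol=1e-4,fatol=.01))
    print('dx(toolx) %.4f dz %.4f cost %.1f (zero cost %.1f)'%(*o.x,o.fun,f([0,0]))); return o.x,m
if __name__=='__main__':
    im=np.load('side2.npy'); s=status.get_state()
    for rows in((158,182),(161,182)):
        x,m=fitdrv(im,s['tool_pos'],20.9,rows,(222,252))
    print('\n'.join(''.join('#' if q else '.' for q in m[v,222:252]) for v in range(150,184)))
E
python3 g.py
```

```text
dx(toolx) 0.0022 dz 0.0029 cost 11.8 (zero cost 31.4)
dx(toolx) 0.0023 dz 0.0023 cost 10.1 (zero cost 27.6)
.....################.........
.....###############..........
.....###############..........
.....###############..........
.....################.........
......#################.......
......##################......
......#################.......
......#################.......
.....#################........
.....################.........
......##############..........
..........#########...........
............######............
.............####.............
.............####.............
.............####.............
.............####.............
.............####.............
.............####.............
.............####.............
.............####.............
............#####.............
............#####.............
............#####.............
.............###..............
.............###..............
.............##...............
..............................
..............................
.............................#
............................##
...........................###
..........................####
```

Side view: the blade's edge is at px ~(236.8,177.5), and the top view is hidden by the arm. The driver sits about 2 mm towards +tool x, so I'll correct that and lower gently.

Request:
play_rows:
  rows:
    - [10,-0.0021,0.0003,0.02,0,0,0]
    - [10,0,0,0.018,0,0,0]
    - [10,0,0,0,0,0,0]
    - [10,0,0,0.002,0,0,0]
    - [10,0,0,0.002,0,0,0]
    - [10,0,0,0.002,0,0,0]
    - [10,0,0,0,0,0,0]

```text
clock: 9.68
tool_pos: [0.564, 0.0707, 0.274]
eef_rot: [0.566, 0.824, 0.0, -0.0]
contact_force: [0.5, 0.7, -1.3]
opening: 0.271
finger_force: 40.0
```

```bash
python3 -c "
from h import *
need([.5639,.0706,.2665],21.0)"
```

```text
t 9.68 P [0.564  0.0707 0.274 ] yaw_y 21.05 tiltz [-0.  0. -1.] open 0.271 ff 40.0 F [ 0.5  0.7 -1.3] q7 0.10 M [-0.04  0.04  0.05]
turn [ 0.   -0.    0.05]
shift mm [-0.1 -0.2  7.5]
```

Request:
play_rows:
  rows:
    - [10,0,0,0.002,0,0,0]
    - [10,0,0,0,0,0,0]
    - [10,0,0,0.002,0,0,0]
    - [10,0,0,0,0,0,0]

```text
clock: 10.18
tool_pos: [0.564, 0.0707, 0.2697]
eef_rot: [0.566, 0.824, -0.0, -0.0]
contact_force: [-0.2, -0.5, -0.8]
opening: 0.272
finger_force: 40.0
```

```bash
cat > f2.py <<'E'
from h import *
import sys
need([.5639,.0706,.2665],21.0)
im=np.mean([snap('side').astype(np.float32) for _ in range(6)],0); np.save('side3.npy',im[:,:,::-1])
u,v=240,185
cv2.imwrite('pics/'+sys.argv[1],cv2.resize(im[v-40:v+20,u-40:u+40],(800,600),interpolation=cv2.INTER_CUBIC).clip(0,255)[:,:,::-1])
E
python3 f2.py ins.png
```

```text
t 10.18 P [0.564  0.0707 0.2697] yaw_y 21.05 tiltz [-0. -0. -1.] open 0.272 ff 40.0 F [-0.2 -0.5 -0.8] q7 0.10 M [-0.04  0.03 -0.01]
turn [-0.02 -0.01  0.05]
shift mm [-0.1 -0.1  3.2][ WARN:0@1.164] global loadsave.cpp:1063 imwrite_ Unsupported depth image for selected encoder is fallbacked to CV_8U.
```

View pics/ins.png

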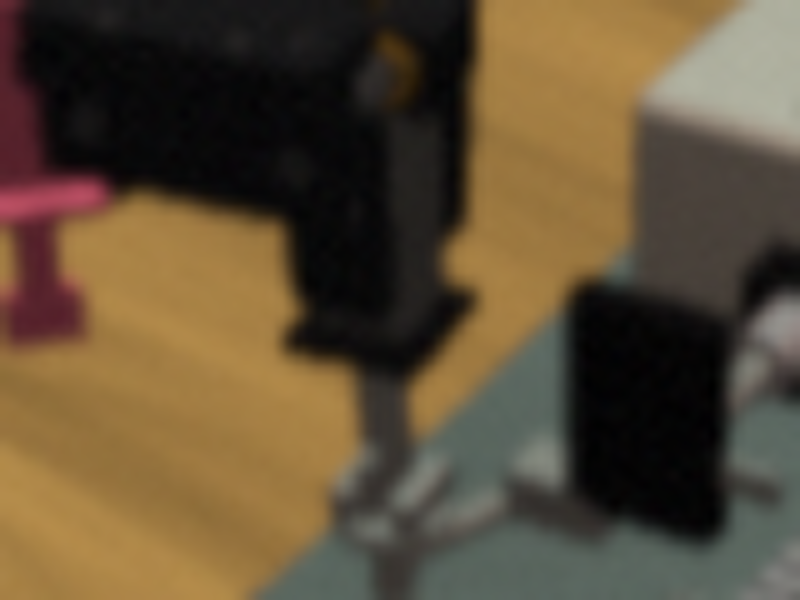

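The blade goes down between the two cheeks (crop (355,490) and (425,480)) with no force. I'll lower to the floor.

Request:
play_rows:
  rows:
    - [10,0,0,0.0015,0,0,0]
    - [10,0,0,0,0,0,0]
    - [10,0,0,0.0015,0,0,0]
    - [10,0,0,0,0,0,0]

```text
clock: 10.98
tool_pos: [0.564, 0.0707, 0.2668]
eef_rot: [0.566, 0.824, -0.0, -0.0]
contact_force: [0.0, 0.0, -1.2]
opening: 0.266
finger_force: 40.0
```

```bash
python3 -c "
from h import *
need([.5639,.0706,.2665],21.0)"
```

```text
t 10.97 P [0.564  0.0707 0.2668] yaw_y 21.05 tiltz [-0.  0. -1.] open 0.266 ff 40.0 F [ 0.   0.  -1.2] q7 0.10 M [-0.04  0.07  0.02]
turn [-0.01 -0.01  0.05]
shift mm [-0.1 -0.1  0.3]
```

Request:
play_rows:
  rows:
    - [10,0,0,0.001,0,0,0]
    - [10,0,0.00028,0,0,0,-8]
    - [10,0,0.00028,0,0,0,-8]
    - [10,0,0.00028,0,0,0,-8]
    - [10,0,0.00028,0,0,0,-8]
    - [10,0,0,0,0,0,0]

```text
clock: 11.72
tool_pos: [0.5651, 0.0706, 0.2659]
eef_rot: [0.318, 0.948, -0.0, 0.0]
contact_force: [1.2, -0.7, -0.7]
opening: 0.268
finger_force: 40.0
```

```bash
python3 -c "
from h import *
need([.5639,.0706,.2665],21.0)"
```

```text
t 11.72 P [0.5651 0.0706 0.2659] yaw_y 52.92 tiltz [ 0. -0. -1.] open 0.268 ff 40.0 F [ 1.2 -0.7 -0.7] q7 0.45 M [-0.39 -0.04  0.02]
turn [-1.000e-02  2.000e-02  3.192e+01]
shift mm [ 0.9 -0.7 -0.6]
```

Request:
play_rows:
  rows:
    - [10,0,0.00028,0,0,0,-8]
    - [10,0,0.00028,0,0,0,-8]
    - [10,0,0.00028,0,0,0,-8]
    - [10,0,0.00028,0,0,0,-8]
    - [10,0,0.00028,0,0,0,-8]
    - [10,0,0,0,0,0,-4]
    - [10,0,0,0,0,0,0]

```text
clock: 12.6
tool_pos: [0.5661, 0.0714, 0.2659]
eef_rot: [-0.059, 0.998, -0.001, 0.0]
contact_force: [2.2, -3.1, -0.9]
opening: 0.269
finger_force: 40.0
```

```bash
python3 f2.py turn.png 2>/dev/null
```

```text
t 12.60 P [0.5661 0.0714 0.2659] yaw_y 96.81 tiltz [ 0.001 -0.001 -1.   ] open 0.269 ff 40.0 F [ 2.2 -3.1 -0.9] q7 0.97 M [-0.8  -0.63 -0.08]
turn [-4.000e-02  1.000e-01  7.581e+01]
shift mm [ 2.3 -0.5 -0.6]
```

View pics/turn.png

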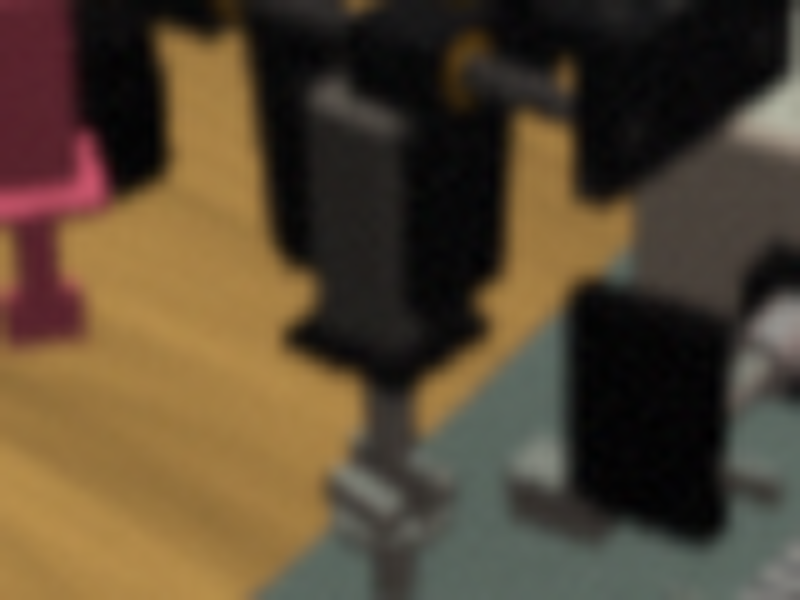

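Screw and driver turned together and the arm has swung off the lug. I'll press on to the stop.

Request:
play_rows:
  rows:
    - [10,0,0.0001,0,0,0,-4]
    - [10,0,0.0001,0,0,0,-4]
    - [10,0,0,0,0,0,0]
    - [10,0,0,0,0,0,0]

```text
clock: 13.4
tool_pos: [0.5656, 0.074, 0.2662]
eef_rot: [-0.131, 0.991, 0.001, 0.001]
contact_force: [2.8, -0.7, -1.4]
opening: 0.268
finger_force: 40.0
```

```bash
python3 -c "
from h import *
need([.5661,.0714,.40],96.9)"
```

```text
t 13.40 P [0.5656 0.074  0.2662] yaw_y 105.03 tiltz [ 0.001  0.002 -1.   ] open 0.268 ff 40.0 F [ 2.8 -0.7 -1.4] q7 1.07 M [-0.09 -0.92  0.02]
turn [0.12 0.09 8.13]
shift mm [  -0.    -2.4 -133.8]
```

Request:
play_rows:
  rows:
    - [10,0,0,0,0,0,6]
    - [10,0,0,-0.003,0,0,0]
    - [10,0,0,-0.01,0,0,0]
    - [10,0,0,-0.03,0,0,0]
    - [10,0,0,-0.04,0,0,0]
    - [10,0,0,-0.02,0,0,0]
    - [10,0,0,0,0,0,0]

```text
clock: 14.28
tool_pos: [0.5649, 0.0732, 0.3705]
eef_rot: [-0.079, 0.997, 0.0, 0.001]
contact_force: [0.7, -0.3, -1.6]
opening: 0.273
finger_force: 40.0
```

```bash
cat > k.py <<'E'
from d import *
need([.498,.300,.37],-20.0)
im=np.mean([snap('side').astype(np.float32) for _ in range(5)],0)[:,:,::-1].copy(); np.save('side4.npy',im)
w=warp('side',im,-.146,-.086,.015,.075,.048,6000)
a=im[100:210,200:290]
I=np.hstack([cv2.resize(w,(360,480)),cv2.resize(a,(393,480),interpolation=2)]).clip(0,255).astype(np.uint8); cv2.imwrite('pics/open.png',I)
E
python3 k.py
```

```text
t 14.28 P [0.5649 0.0732 0.3705] yaw_y 99.11 tiltz [ 0.001  0.001 -1.   ] open 0.273 ff 40.0 F [ 0.7 -0.3 -1.6] q7 1.09 M [ 0.03 -0.02 -0.  ]
turn [9.0000e-02 2.0000e-02 1.1911e+02]
shift mm [ 30.2 234.6   0.5]
```

View pics/open.png

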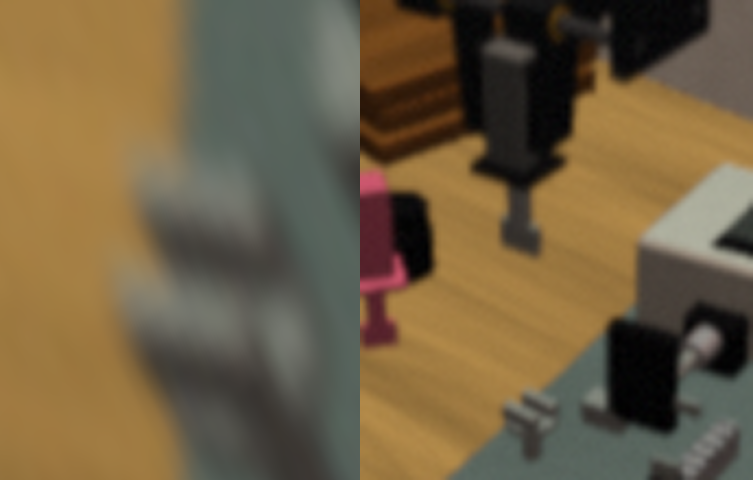

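Cheeks now lie across the rod (left-hand panel (200,200)/(180,320)), the arm is clear of the lug, and the driver is still upright in the hand. I'll check the driver's offset in the hand and go back to the stand.

Request:
play_rows:
  rows:
    - [10,0.003,0.0275,0,0,0,0]
    - [10,0.003,0.041,0,0,0,0]
    - [10,0.006,0.041,0,0,0,0]
    - [10,0.006,0.041,0,0,0,0]
    - [10,0.006,0.042,0,0,0,0]
    - [10,0.006,0.042,0,0,0,0]
    - [10,0,0,0,0,0,10]
    - [10,0,0,0,0,0,10]

```text
clock: 15.52
tool_pos: [0.4982, 0.3003, 0.3678]
eef_rot: [0.097, 0.995, -0.001, -0.001]
contact_force: [-1.1, 0.3, -1.1]
opening: 0.273
finger_force: 40.0
```

Request:
play_rows:
  rows:
    - [10,0,0,0,0,0,10]
    - [10,0,0,0,0,0,10]
    - [10,0,0,0,0,0,10]
    - [10,0,0,0,0,0,10]
    - [10,0,0,0,0,0,10]
    - [10,0,0,0,0,0,10]
    - [10,0,0,0,0,0,10]
    - [10,0,0,0,0,0,10]

```text
clock: 16.52
tool_pos: [0.4985, 0.2997, 0.3679]
eef_rot: [0.715, 0.699, -0.001, -0.0]
contact_force: [0.1, 0.3, -2.2]
opening: 0.266
finger_force: 40.0
```

Request:
play_rows:
  rows:
    - [10,0,0,0,0,0,10]
    - [10,0,0,0,0,0,9]
    - [10,0,0,0,0,0,0]
    - [10,0,0,0,0,0,0]

```text
clock: 17.02
tool_pos: [0.4987, 0.2997, 0.3684]
eef_rot: [0.818, 0.575, -0.001, -0.0]
contact_force: [0.9, -0.8, -1.0]
opening: 0.273
finger_force: 40.0
```

```bash
cat > l.py <<'E'
from g import *
need([.4977,.300,.238],-19.95)
s=status.get_state();P=s['tool_pos'];R=Ro.from_quat(s['eef_rot']);y=R.apply([0,1,0]);yaw=np.degrees(np.arctan2(y[1],y[0]))
im=np.mean([snap('side').astype(np.float32) for _ in range(6)],0)[:,:,::-1].copy();np.save('side5.npy',im)
c=proj('side',[P[0],P[1],P[2]-.228])[0].round().astype(int);print(c)
u,v=c
print(proj('side',[.4977,.300,.055])[0])
x,m=fitdrv(im,P,yaw,(v-17,v+5),(u-15,u+15))
print('\n'.join(''.join('#' if q else '.' for q in m[k,u-18:u+18]) for k in range(v-30,v+8)))
E
python3 l.py
```

```text
t 17.02 P [0.4987 0.2997 0.3684] yaw_y -19.78 tiltz [-0.001 -0.001 -1.   ] open 0.273 ff 40.0 F [ 0.9 -0.8 -1. ] q7 -0.84 M [-0.07  0.05  0.03]
turn [-0.04  0.05  0.17]
shift mm [  0.   -1.  130.4]
[152 134]
[156.32794325 164.1630817 ]
dx(toolx) 0.0640 dz -0.0340 cost 166.1 (zero cost 202.6)
#########################...........
#########################...........
#########################...........
#########################...........
#########################...........
########################............
#####################...............
#####################...............
#####################...............
######################..............
######################..............
#######################.............
#######################.............
#######################.............
#######################.............
#######################.............
#######################.............
#######################.............
#######################.............
#######################.............
########################............
########################............
########################............
########################............
########################............
######################..............
######################..............
#####################...............
#####################...............
###################.................
############.#......................
##########..........................
########............................
#####...............................
###.................................
#...................................
....................................
....................................
```

Request:
play_rows:
  rows:
    - [10,0,-0.001,0.03,0,0,0.2]
    - [10,0,0,0.03,0,0,0]
    - [10,0,0,0.016,0,0,0]
    - [10,0,0,0.0,0,0,0]
    - [10,0,0,0.004,0,0,0]
    - [10,0,0,0.004,0,0,0]
    - [10,0,0,0.004,0,0,0]
    - [10,0,0,0,0,0,0]

```text
clock: 18.32
tool_pos: [0.4979, 0.3, 0.2808]
eef_rot: [0.82, 0.573, -0.0, -0.0]
contact_force: [-0.5, 0.8, -1.6]
opening: 0.274
finger_force: 40.0
```

```bash
python3 -c "
from h import *
need([.4977,.300,.238],-19.95)"
```

```text
t 18.32 P [0.4979 0.3    0.2808] yaw_y -20.15 tiltz [-0. -0. -1.] open 0.274 ff 40.0 F [-0.5  0.8 -1.6] q7 -0.83 M [-0.1   0.04  0.  ]
turn [-0.01  0.01 -0.2 ]
shift mm [-0.1 -0.2 42.8]
```

Request:
play_rows:
  rows:
    - [10,0,-0.0002,0.004,0,0,0]
    - [10,0,0,0.004,0,0,0]
    - [10,0,0,0.004,0,0,0]
    - [10,0,0,0,0,0,0]

```text
clock: 18.82
tool_pos: [0.4977, 0.3, 0.2685]
eef_rot: [0.82, 0.572, -0.0, -0.0]
contact_force: [-0.0, -0.5, -1.1]
opening: 0.269
finger_force: 40.0
```

Request:
play_rows:
  rows:
    - [10,0,0,0.004,0,0,0]
    - [10,0,0,0.004,0,0,0]
    - [10,0,0,0.004,0,0,0]
    - [10,0,0,0,0,0,0]

```text
clock: 19.32
tool_pos: [0.4976, 0.3, 0.2565]
eef_rot: [0.82, 0.573, -0.0, -0.0]
contact_force: [-0.5, -0.0, -0.7]
opening: 0.269
finger_force: 40.0
```

Request:
play_rows:
  rows:
    - [10,0,0,0.004,0,0,0]
    - [10,0,0,0.004,0,0,0]
    - [10,0,0,0.004,0,0,0]
    - [10,0,0,0.003,0,0,0]
    - [10,0,0,0,0,0,0]

```text
clock: 19.95
tool_pos: [0.4977, 0.3, 0.2416]
eef_rot: [0.82, 0.573, -0.0, -0.0]
contact_force: [-0.2, -0.8, -0.7]
opening: 0.268
finger_force: 40.0
```

Request:
play_rows:
  rows:
    - [10,0,0,0.0015,0,0,0]
    - [10,0,0,0.0015,0,0,0]
    - [10,0,0,0,0,0,0]
    - [10,0,0,0.001,0,0,0]
    - [10,0,0,0,0,0,0]

```text
clock: 20.58
tool_pos: [0.4978, 0.3001, 0.2379]
eef_rot: [0.82, 0.573, 0.0, -0.0]
contact_force: [0.1, -0.2, -0.1]
opening: 0.267
finger_force: 40.0
```

Request:
play_rows:
  rows:
    - [70,0,0,0,0,0,0]
    - [70,0,0,0,0,0,0]
    - [70,0,0,0,0,0,0]
    - [70,0,0,0,0,0,0]
    - [70,0,0,0,0,0,0]
    - [70,0,0,-0.01,0,0,0]
    - [70,0,0,-0.03,0,0,0]
    - [70,0,0,-0.04,0,0,0]

```text
clock: 21.58
tool_pos: [0.4975, 0.2999, 0.3187]
eef_rot: [0.82, 0.572, -0.001, -0.0]
contact_force: [-0.2, -0.2, 0.5]
opening: 0.698
finger_force: 0.0
```

```bash
cat > n.py <<'E'
from fit import *
need()
S={}
for n in('side','top'):
    snap(n); S[n]=spots(n,'driver_grip')[:4]; print(n,S[n])
t=finder.regions_of('side','driver')
for q in t[:3]:
    v,u=np.nonzero(q['mask']);print(round(q['score'],2),len(u),u.mean().round(1),v.mean().round(1),u.min(),u.max(),v.min(),v.max())
E
python3 n.py
```

```text
t 21.57 P [0.4975 0.2999 0.3187] yaw_y -20.15 tiltz [-0.001 -0.001 -1.   ] open 0.698 ff 0.0 F [-0.2 -0.2  0.5] q7 -0.84 M [-0.03  0.06  0.07]
side [(0.87, array([0.4949, 0.2957, 0.0875])), (0.71, array([0.5877, 0.2188, 0.0653])), (0.66, array([0.3904, 0.3171, 0.0727]))]
top [(0.67, array([0.3961, 0.3196, 0.086 ])), (0.65, array([0.5895, 0.221 , 0.0915])), (0.5, array([0.4996, 0.2932, 0.0992]))]
0.91 430 201.8 158.4 195 210 140 179
0.78 437 113.2 172.6 104 122 155 195
0.69 317 154.0 154.4 147 163 139 168
```

Driver mask is at the same pixels as at the start (centroid (154,154)), so it is seated and released. Next I measure the pointer-to-fin distance from the clean averaged images.

```bash
cat > o.py <<'E'
from d import *
np.set_printoptions(linewidth=250,precision=0,suppress=True)
for n,zs,zp in(('top',.05,.035),('side',.05,.035)):
    im=np.load(n+'avg.npy')
    w=warp(n,im,-.15,-.11,-.053,-.037,zs,2000).mean(2); print(n,'fin x from -110, 1mm/row; cols y=-37..-53');print(w.reshape(40,2,8,4).mean((1,3)).T[:, :])
    w=warp(n,im,-.09,-.06,-.042,-.018,zp,2000).mean(2); print(n,'ptr x from -60; cols y=-18..-42');print(w.reshape(30,2,8,6).mean((1,3)).T)
a=np.load('sideavg.npy')[190:225,255:290];b=np.load('topavg.npy')[150:200,240:285]
cv2.imwrite('pics/last.png',np.hstack([cv2.resize(a,(400,400),interpolation=2),cv2.resize(b,(360,400),interpolation=2)]).clip(0,255).astype(np.uint8))
E
python3 o.py
```

```text
top fin x from -110, 1mm/row; cols y=-37..-53Traceback (most recent call last):
  File "o.py", line 5, in <module>
    w=warp(n,im,-.15,-.11,-.053,-.037,zs,2000).mean(2); print(n,'fin x from -110, 1mm/row; cols y=-37..-53');print(w.reshape(40,2,8,4).mean((1,3)).T[:, :])
                                                                                                                   ~~~~~~~~~^^^^^^^^^^
ValueError: cannot reshape array of size 2528 into shape (40,2,8,4)
```

```bash
sed -i 's/int((x1-x0)\*s)/round((x1-x0)*s)/;s/int((y1-y0)\*s)/round((y1-y0)*s)/' d.py; python3 o.py
```

```text
top fin x from -110, 1mm/row; cols y=-37..-53
[[ 98.  97.  95.  94.  93.  92.  94.  95.  96.  96.  94.  90.  86.  82.  79.  77.  77.  78.  77.  74.  71.  68.  68.  70.  76.  83.  90.  95.  97.  98.  98.  97.  95.  94.  94.  95.  97.  97.  97.  97.]
 [108. 107. 104. 102. 101. 102. 104. 106. 107. 107. 105. 100.  94.  88.  83.  81.  79.  79.  79.  75.  70.  66.  66.  70.  77.  86.  95. 103. 107. 108. 107. 106. 104. 104. 104. 106. 108. 109. 110. 109.]
 [115. 113. 110. 108. 108. 109. 111. 114. 115. 115. 113. 108. 101.  94.  87.  84.  82.  81.  80.  77.  71.  66.  66.  71.  79.  90. 100. 108. 113. 114. 114. 112. 110. 110. 111. 113. 115. 117. 118. 118.]
 [117. 115. 113. 112. 112. 114. 116. 118. 119. 118. 116. 112. 104.  97.  90.  86.  85.  83.  81.  78.  73.  68.  67.  72.  80.  92. 102. 109. 115. 116. 115. 114. 112. 111. 112. 115. 117. 119. 120. 120.]
 [117. 115. 114. 112. 112. 114. 115. 117. 118. 118. 115. 111. 104.  97.  91.  86.  86.  86.  83.  78.  73.  69.  68.  72.  81.  92. 102. 109. 114. 116. 115. 113. 111. 109. 110. 112. 115. 117. 118. 117.]
 [112. 111. 110. 109. 108. 109. 110. 11
[... 4065 characters left out ...]
.  86.  88.  90.  90.  90.  90.  90.  89.  88.  87.  86.  85.  85.  85.  86.  86.  86.]
 [ 88.  87.  85.  83.  81.  79.  78.  78.  78.  79.  80.  82.  85.  87.  88.  89.  90.  90.  90.  90.  90.  90.  90.  90.  90.  90.  91.  91.  91.  91.]
 [ 93.  92.  91.  90.  89.  89.  89.  89.  89.  90.  90.  90.  89.  89.  89.  90.  90.  90.  90.  90.  89.  89.  89.  89.  90.  90.  90.  91.  91.  91.]
 [ 95.  95.  94.  93.  93.  93.  93.  94.  94.  94.  94.  93.  92.  92.  91.  91.  91.  92.  92.  93.  93.  93.  92.  91.  91.  92.  93.  94.  94.  95.]
 [ 97.  98.  98.  97.  96.  96.  97.  99. 101. 102. 104. 104. 103. 102. 100. 100. 101. 102. 103. 105. 105. 105. 103. 101. 100. 100. 100. 101. 104. 106.]]
```

```bash
python3 -c "
from h import *
need([.6138,.0387,.34],13.9)"
```

```text
t 21.82 P [0.4975 0.3    0.318 ] yaw_y -20.14 tiltz [-0.  0. -1.] open 0.700 ff 0.0 F [-0.2  0.6  0.4] q7 -0.84 M [-0.05  0.07  0.01]
turn [-1.000e-02 -1.000e-02 -3.404e+01]
shift mm [-205.3  199.2  -22. ]
```

Request:
play_rows:
  rows:
    - [60,0,0,-0.022,0,0,0]
    - [60,-0.0342,0.0332,0,0,0,0]
    - [60,-0.0342,0.0332,0,0,0,0]
    - [60,-0.0342,0.0332,0,0,0,0]
    - [60,-0.0342,0.0332,0,0,0,0]
    - [60,-0.0342,0.0332,0,0,0,0]
    - [60,-0.0343,0.0332,0,0,0,0]
    - [60,0,0,0,0,0,-8.5]

```text
clock: 22.82
tool_pos: [0.6148, 0.0331, 0.3385]
eef_rot: [0.777, 0.63, -0.002, 0.001]
contact_force: [0.0, 1.0, -0.3]
opening: 0.6
finger_force: 0.0
```

Request:
play_rows:
  rows:
    - [60,0,0,0,0,0,-8.5]
    - [60,0,0,0,0,0,-8.5]
    - [60,0,0,0,0,0,-8.5]
    - [60,0,0,0,0,0,0]
    - [60,0,0,0,0,0,0]

```text
clock: 23.45
tool_pos: [0.6139, 0.0387, 0.3392]
eef_rot: [0.618, 0.786, -0.0, -0.001]
contact_force: [0.5, -0.7, -0.1]
opening: 0.601
finger_force: 0.0
```

```bash
cat > q.py <<'E'
from fit import *
need([.6138,.0387,.217],13.9)
snap('side')
# plate fit in side: rod bearing part mask & spot
print(spots('side','rod_grip')[:3],spots('side','rod_pointer')[:3],spots('side','mark')[:2])
E
python3 q.py
```

```text
t 23.45 P [0.6139 0.0387 0.3392] yaw_y 13.71 tiltz [-0.001  0.    -1.   ] open 0.601 ff 0.0 F [ 0.5 -0.7 -0.1] q7 0.01 M [-0.08  0.01  0.01]
turn [-0.08 -0.02 -0.19]
shift mm [-0.000e+00  1.000e-01  1.222e+02]
[(0.73, array([0.6107, 0.0362, 0.0493]))] [(0.73, array([0.612 , 0.0431, 0.0457]))] [(0.37, array([ 0.5705, -0.0258,  0.0408]))]
```

Run:
```python
from fit import *
p=[.6866,.0568,.2432]
im=np.load('sideavg.npy').max(2)
m=(im<45).astype(np.uint8); n,l,st,c=cv2.connectedComponentsWithStats(m)
i=l[187,265]; print('meas',st[i],c[i].round(1)); g=cv2.GaussianBlur((l==i).astype(float),(0,0),.7)
def f(q): 
    b=[box(q[0]-.006,q[0]+.006,-.02,.02,q[1],.085)]
    return ((cv2.GaussianBlur(render('side',b,p),(0,0),.7)-g)**2).sum()
o=minimize(f,[-.075,.03],method='Nelder-Mead',options=dict(initial_simplex=[[-.075,.03],[-.065,.03],[-.075,.02]],xatol=1e-4));print(o.x,o.fun,f([-.075,o.x[1]]))
```

```text
meas [257 169  32  30 512] [269.5 183.1]
[-0.07531348  0.02816229] 138.8421603780628 139.85990724623198
```

Request:
play_rows:
  rows:
    - [60,0,0,0.04,0,0,-0.2]
    - [60,0,0,0.03,0,0,0]
    - [60,0,0,0.02,0,0,0]
    - [60,0,0,0.016,0,0,0]
    - [60,0,0,0.014,0,0,0]
    - [60,0,0,0,0,0,0]
  grip_force: 40

```text
clock: 24.4
tool_pos: [0.6138, 0.0388, 0.2191]
eef_rot: [0.615, 0.788, -0.001, -0.001]
contact_force: [-0.7, 0.2, -0.0]
opening: 0.603
finger_force: 0.0
```

Request:
play_rows:
  rows:
    - [0,0,0,0,0,0,0]
    - [0,0,0,0,0,0,0]
    - [0,0,0,0,0,0,0]
    - [0,0,0,0,0,0,0]
    - [0,0,0,0,0,0,0]
    - [0,0,0,0,0,0,0]
    - [0,0,0,0,0,0,0]

```text
clock: 25.28
tool_pos: [0.6154, 0.0391, 0.2203]
eef_rot: [0.615, 0.788, 0.002, 0.001]
contact_force: [5.1, 0.0, -2.9]
opening: 0.132
finger_force: 40.0
```

```bash
python3 -c "
from h import *
need([.6138,.0387,.217],13.9)"
```

```text
t 25.27 P [0.6154 0.0391 0.2203] yaw_y 14.05 tiltz [ 0.004  0.001 -1.   ] open 0.132 ff 40.0 F [ 5.1  0.  -2.9] q7 -0.01 M [ 0.09 -0.95 -0.01]
turn [0.23 0.   0.15]
shift mm [ 0.  -1.7  3.3]
```

Request:
play_rows:
  rows:
    - [0,0,-0.008,0,0,0,0]
    - [0,0,-0.012,0,0,0,0]
    - [0,0,-0.012,0,0,0,0]
    - [0,0,-0.012,0,0,0,0]
    - [0,0,-0.01,0,0,0,0]
    - [0,0,0,0,0,0,0]
    - [0,0,0,0,0,0,0]
  grip_force: 50

```text
clock: 26.15
tool_pos: [0.5648, 0.0265, 0.2203]
eef_rot: [0.615, 0.788, 0.004, 0.003]
contact_force: [9.3, 1.6, -7.6]
opening: 0.131
finger_force: 50.0
```

```bash
cat > s.py <<'E'
from d import *
import sys
need()
P=np.array(status.get_state()['tool_pos']); print('pull',((P-[.6154,.0391,0])@[-.9706,-.2408,0]).round(4))
S=np.mean([snap('side').astype(np.float32) for _ in range(8)],0)[:,:,::-1].copy();T=snap('top').astype(np.float32)[:,:,::-1].copy()
np.save('sfin.npy',S)
a=S[180:230,240:300];b=T[150:210,230:290]
cv2.imwrite('pics/'+sys.argv[1],np.hstack([cv2.resize(a,(500,417),interpolation=2),cv2.resize(b,(290,417),interpolation=2)]).clip(0,255).astype(np.uint8))
E
python3 s.py fin1.png
```

```text
t 26.15 P [0.5648 0.0265 0.2203] yaw_y 14.07 tiltz [ 0.009  0.002 -1.   ] open 0.131 ff 50.0 F [ 9.3  1.6 -7.6] q7 -0.02 M [ 0.21 -1.69  0.01]
pull 0.0522
```

View pics/fin1.png

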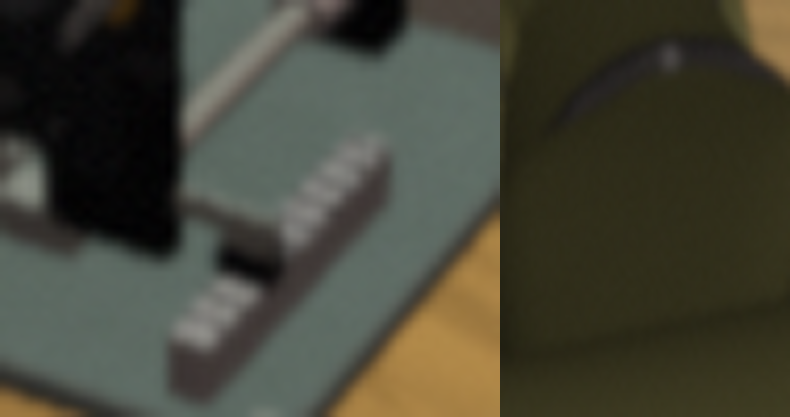

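Run:
```python
from d import *
np.set_printoptions(precision=2,suppress=True,linewidth=220)
p=[.6882,.0572,.2432]
pr=lambda *X:proj('side',place(np.array(X,float),p))
print('corners exp',pr([-.081,-.02,.085],[-.081,.02,.085]),'meas 272.8,177.5  257.3,173.5')
for z in(.03,.035,.04,.045,.05): print(z,'ptr home base/tip',pr([-.075,-.02,z],[-.075,-.038,z]).ravel())
# measured pixel lines: vertical dark/bright profile by column, home & now
H=np.load('sideavg.npy').mean(2);N=np.load('sfin.npy').mean(2)
print('home cols 272..280 rows 188..200');print(H[188:200,272:281].T)
print('now cols 261..276 rows 198..215');print(N[198:216,261:277].T)
for x in(-.125,-.127,-.129,-.131): print(x,'fin top -x edge',pr([x-.0015,-.037,.052],[x-.0015,-.053,.052]).ravel(),'bottom',pr([x-.0015,-.037,.032],[x-.0015,-.053,.032]).ravel())
```

```text
corners exp [[271.07 178.13]
 [255.68 173.38]] meas 272.8,177.5  257.3,173.5
0.03 ptr home base/tip [271.97 196.71 278.81 198.96]
0.035 ptr home base/tip [272.   194.96 278.87 197.2 ]
0.04 ptr home base/tip [272.04 193.2  278.92 195.43]
0.045 ptr home base/tip [272.07 191.42 278.97 193.65]
0.05 ptr home base/tip [272.1  189.64 279.02 191.86]
home cols 272..280 rows 188..200
[[ 36.    39.96  49.58  53.67  44.88  36.46  32.21  33.54  36.42  42.79  63.08  82.  ]
 [ 77.71  81.83  86.38  82.96  63.71  50.38  56.29  69.96  76.54  78.29  84.33  89.04]
 [ 90.29  92.04  96.96  96.75  78.71  57.92  62.04  79.38  86.79  89.71  90.12  90.12]
 [ 93.79  93.29  95.38  98.42  84.79  60.62  57.54  74.33  86.17  89.96  90.    90.08]
 [ 91.75  92.71  95.33  98.83  88.92  65.    55.62  69.38  83.67  89.62  89.71  88.75]
 [ 91.67  92.21  92.33  95.67  89.42  71.92  61.    70.54  82.92  89.04  89.67  92.75]
 [ 91.88  92.75  91.96  91.96  88.12  81.42  78.29  81.33  89.38  90.62  91.62  98.54]
 [ 91.71  92.92  93.42  92.62  90.62  89.67  87.62  88.08  91.38  92.12  95.38 109.08]
 [ 91.17  91.92  92.75  91.
[... 1817 characters left out ...]
.92 117.25 114.38 119.42 107.5   85.46  69.88  54.29  49.21  53.21  55.54  59.38]
 [ 98.67  99.67 100.21 101.33 101.54 108.   119.96 124.04 118.92 122.88 118.58  94.46  71.25  59.67  57.75  59.29  60.33  63.75]
 [ 98.92  99.   100.46 109.42 118.75 113.29 118.46 129.92 120.17 113.46 110.08  86.46  64.79  59.12  59.75  60.88  65.25  74.83]]
-0.125 fin top -x edge [267.72 202.61 274.12 204.76] bottom [267.63 209.84 273.96 212.02]
-0.127 fin top -x edge [267.28 203.08 273.69 205.23] bottom [267.2  210.32 273.53 212.5 ]
-0.129 fin top -x edge [266.84 203.54 273.25 205.71] bottom [266.76 210.79 273.1  212.98]
-0.131 fin top -x edge [266.4  204.01 272.81 206.18] bottom [266.32 211.26 272.66 213.46]
```

Run:
```python
from d import *
pt=[.6888,.0579,.2421];ps=[.6844,.0554,.2423]; pa=[.6866,.0568,.2432]
def inv(X,p):
    c,s=np.cos(p[2]),np.sin(p[2]); d=X[:2]-np.array(p[:2]); return np.array([c*d[0]+s*d[1],-s*d[0]+c*d[1]])
def fx(n,uv,z,p): return inv(at_z(n,uv,z),p)
# top pixels from warp readings (avg p)
W=lambda x,y,z: proj('top',place(np.array([[x,y,z]]),pa))[0]
tp=W(-.0687,-.028,.035); tf=W(-.127,-.045,.05)
for z in(.035,.04,.045,.05,.055): 
    print(z,'ptr top',fx('top',tp,z,pt).round(4),'side -x edge',fx('side',(274,192.2),z,ps).round(4),'| fin top',fx('top',tf,z,pt).round(4),'side edge',fx('side',(269,205.8),z,ps).round(4))
T=np.load('topavg.npy'); np.set_printoptions(precision=0,suppress=True,linewidth=220)
w=warp('top',T,-.10,-.05,-.01,.01,.085,1000).mean(2); print('plate at z .085 x from -50',w.mean(1))
w=warp('side',np.load('sideavg.npy'),-.1,-.05,-.01,.01,.085,1000).mean(2); print('plate side',w.mean(1))
w=warp('top',T,-.06,.03,-.04,.04,.075,1000).mean(2); print('housing front z .075 from +30',w.mean(1))
w=warp('side',np.load('sideavg.npy'),-.06,.03,-.04,.04,.075,1000).mean(2); print('side',w.mean(1))
```

```text
0.035 ptr top [-0.0711 -0.0286] side -x edge [-0.0587 -0.0179] | fin top [-0.1277 -0.0469] side edge [-0.1112 -0.0335]
0.04 ptr top [-0.0719 -0.0283] side -x edge [-0.0651 -0.0213] | fin top [-0.1283 -0.0465] side edge [-0.1171 -0.0367]
0.045 ptr top [-0.0728 -0.028 ] side -x edge [-0.0714 -0.0246] | fin top [-0.1288 -0.0461] side edge [-0.123  -0.0399]
0.05 ptr top [-0.0736 -0.0277] side -x edge [-0.0777 -0.0279] | fin top [-0.1293 -0.0457] side edge [-0.1289 -0.0431]
0.055 ptr top [-0.0745 -0.0274] side -x edge [-0.0841 -0.0312] | fin top [-0.1299 -0.0453] side edge [-0.1348 -0.0463]
plate at z .085 x from -50 [94. 94. 93. 93. 93. 93. 93. 94. 94. 94. 94. 93. 91. 88. 83. 76. 67. 56. 46. 38. 34. 32. 32. 33. 32. 29. 25. 20. 14. 10.  7.  7. 11. 18. 28. 40. 52. 63. 73. 79. 84. 86. 87. 87. 87. 87. 87. 87. 87. 87.]
plate side [61. 61. 61. 61. 60. 60. 60. 61. 61. 61. 61. 61. 61. 61. 60. 59. 57. 55. 52. 48. 43. 37. 32. 26. 22. 18. 15. 12. 11. 10.  8.  7.  6.  6.  5.  5.  5.  5.  5.  5.  6.  7.  8.  9. 10. 12. 14. 16. 18. 20.]
housing front z .075 from +30 [142. 141. 138. 133. 127. 119. 110.
[... 177 characters left out ...]
89.
  91.  92.  92.  93.  93.  93.  93.  92.  92.  91.  90.  89.  89.  88.  88.  89.  89.  89.  90.  90.  90.  90.  90.  90.  90.  90.  90.  89.  89.  89.  89.  89.  89.  89.  89.  89.  89.  89.  89.  89.  89.  89.  89.
  89.  89.  89.  88.]
side [150. 153. 155. 155. 155. 154. 152. 149. 145. 140. 135. 129. 122. 115. 107. 100.  93.  86.  80.  75.  71.  68.  66.  65.  64.  63.  63.  63.  63.  63.  64.  64.  64.  64.  63.  63.  63.  63.  63.  63.  64.  64.  64.
  64.  64.  64.  63.  63.  62.  61.  59.  58.  56.  54.  52.  51.  49.  48.  47.  47.  47.  47.  47.  47.  47.  48.  48.  49.  51.  52.  54.  56.  59.  62.  64.  67.  70.  72.  74.  75.  76.  76.  76.  75.  74.  72.
  69.  66.  62.  59.]
```

Run:
```python
from d import *
ps=[.6844,.0554,.2423]
def inv(X,p):
    c,s=np.cos(p[2]),np.sin(p[2]); d=X[:2]-np.array(p[:2]); return np.array([c*d[0]+s*d[1],-s*d[0]+c*d[1]])
N=np.load('sfin.npy').mean(2);H=np.load('sideavg.npy').mean(2)
def edge(I,c,r0,r1):
    g=np.diff(I[r0:r1,c]); k=g.argmin(); w=np.clip(-g[max(k-1,0):k+2],0,None); return r0+.5+(w*np.arange(max(k-1,0),k+2)).sum()/w.sum()
for nm,I,cs,r0,r1,z in(('home ptr',H,range(273,277),189,196,.0475),('now ptr',N,range(262,265),200,207,.0475),('home fin',H,range(267,273),200,210,.052),('now fin',N,range(267,273),202,209,.052)):
    print(nm,z,[(c,round(edge(I,c,r0,r1),2),inv(at_z('side',(c,edge(I,c,r0,r1)),z),ps).round(4).tolist()) for c in cs])
```

```text
home ptr 0.0475 [(273, np.float64(191.78), [-0.0742, -0.0235]), (274, np.float64(192.04), [-0.074, -0.0259]), (275, np.float64(192.24), [-0.0736, -0.0283]), (276, np.float64(192.49), [-0.0733, -0.0308])]
now ptr 0.0475 [(262, np.float64(203.42), [-0.1259, -0.0238]), (263, np.float64(203.47), [-0.125, -0.0258]), (264, np.float64(203.6), [-0.1243, -0.028])]
home fin 0.052 [(267, np.float64(205.36), [-0.132, -0.0398]), (268, np.float64(205.5), [-0.1314, -0.042]), (269, np.float64(205.68), [-0.1309, -0.0442]), (270, np.float64(206.3), [-0.1317, -0.0472]), (271, np.float64(206.41), [-0.131, -0.0492]), (272, np.float64(206.55), [-0.1304, -0.0514])]
now fin 0.052 [(267, np.float64(205.21), [-0.1315, -0.0396]), (268, np.float64(205.42), [-0.1311, -0.0418]), (269, np.float64(205.64), [-0.1307, -0.0441]), (270, np.float64(206.36), [-0.1319, -0.0473]), (271, np.float64(206.43), [-0.1311, -0.0493]), (272, np.float64(206.57), [-0.1304, -0.0514])]
```

Request:
play_rows:
  rows:
    - [0,0,-0.0025,0,0,0,0]
    - [0,0,-0.0025,0,0,0,0]
    - [0,0,0,0,0,0,0]
    - [0,0,0,0,0,0,0]
    - [0,0,0,0,0,0,0]
    - [0,0,0,0,0,0,0]

```text
clock: 27.35
tool_pos: [0.5602, 0.0253, 0.2203]
eef_rot: [0.615, 0.788, 0.004, 0.003]
contact_force: [10.0, 2.3, -7.2]
opening: 0.131
finger_force: 50.0
```

```bash
python3 s.py z.png
python3 - <<'E'
import numpy as np
np.set_printoptions(precision=0,suppress=True,linewidth=200)
N=np.load('sfin.npy').mean(2); print(N[198:216,258:273].T)
E
```

```text
t 27.35 P [0.5602 0.0253 0.2203] yaw_y 14.07 tiltz [ 0.01   0.002 -1.   ] open 0.131 ff 50.0 F [10.   2.3 -7.2] q7 -0.02 M [ 0.22 -1.81 -0.13]
pull 0.0569
[[  5.   5.   4.   6.   6.   5.   7.   6.   5.   6.   4.   5.  10.  31.  69.  94. 100. 101.]
 [  7.   7.   7.   9.  15.  28.  32.  24.  15.   8.   9.   9.  22.  46.  78.  96.  99. 100.]
 [ 34.  29.  34.  40.  49.  68.  70.  50.  36.  35.  38.  42.  53.  74.  92.  98. 100. 100.]
 [ 68.  66.  77.  82.  89.  96.  87.  63.  55.  68.  80.  85.  88.  94.  98.  99.  99. 101.]
 [ 80.  85.  95.  96. 100. 106.  97.  73.  60.  72.  90.  98.  99. 100. 100. 101. 101. 102.]
 [ 90.  94.  98.  99. 100. 104. 102.  84.  63.  69.  88.  97. 101. 101. 100. 100. 102. 110.]
 [ 97.  97.  98.  97.  99. 101. 104.  89.  66.  63.  81.  93.  94.  95.  97.  99. 101. 115.]
 [ 97.  98.  99.  99. 100. 101. 103.  91.  66.  60.  70.  75.  72.  73.  84. 102. 112. 114.]
 [ 98.  97.  99.  98. 100. 100.  96.  81.  61.  55.  56.  47.  37.  36.  58. 102. 126. 117.]
 [ 99.  97.  98.  99. 100. 102. 101.  84.  60.  52.  48.  38.  20.  12.  44.  96. 128. 123.]
 [100.  97.  97.  99.  98. 100. 103.  88.  62.  51.  47.  38.  22.   9.  31.  78. 119. 125.]
 [100. 100. 100.  98.  97.  99. 104.  96.  72.  55.  50.  43.  29.  16.  18.  55. 104. 124.]
 [ 99.  99.  99.  99.  98. 100. 104. 103.  83.  59.  51.  47.  35.  18.  10.  40.  86. 104.]
 [ 99.  99. 100.  99.  98.  98. 102. 103.  88.  63.  51.  48.  38.  21.  12.  24.  55.  71.]
 [ 99. 100.  99.  99. 100. 101. 103. 107.  94.  70.  55.  46.  39.  25.  14.  22.  40.  54.]]
```

Request:
play_rows:
  rows:
    - [0,0,-0.0006,0,0,0,0]
    - [0,0,0,0,0,0,0]
    - [0,0,0,0,0,0,0]
    - [0,0,0,0,0,0,0]
    - [0,0,0,0,0,0,0]

```text
clock: 28.42
tool_pos: [0.5598, 0.0252, 0.2203]
eef_rot: [0.615, 0.788, 0.004, 0.003]
contact_force: [10.3, 2.5, -7.9]
opening: 0.128
finger_force: 50.0
```

```bash
python3 -c "
from h import *
need()
print(r.finish_job())"
```

```text
t 28.43 P [0.5598 0.0252 0.2203] yaw_y 14.07 tiltz [ 0.01   0.003 -1.   ] open 0.128 ff 50.0 F [10.3  2.5 -7.9] q7 -0.02 M [ 0.26 -1.8  -0.01]
the job is handed in; nothing more can be done
None
```

I handed the job in at 28.4 s with the screw turned to what looked like its stop, the driver back in its stand and the rod held about 57 mm out at the index fin; pointer alignment is my estimate to about 2.5 mm (limit 4 mm), and no verdict came back.

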